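# Hold a photoreactor lid at its balance point for a lamp change

## Robot

A 6-joint arm with a two-finger parallel gripper is mounted at the origin on a cart in front of the work surface, level with it; the furniture and walls round the work are solid. World frame = base frame: x ahead of the robot, y to its left, z up, the work surface at z = 0. Lengths are in m, angles in rad, forces in N, time in s.
With the tool pointing down it reaches from about 0.375 to 0.975 m from the base axis. Payload 3.8 kg.
Tool frame: the origin (TCP) lies midway between the tips of the shut fingers; the grasp point (between the pads) lies 19 mm behind it (grip_depth is the distance from the TCP to the grasp point, in m); z points along the fingers, x is the direction in which the jaws open and shut, and the axes are right-handed (so a half turn about z gives the same grasp; the last joint's range is limited). The gripper opens to 88 mm and grips with 3 to 60 N. Pads are 18 mm wide; open, the fingers measure 123 mm over their backs; the gripper's body (75 mm by 187 mm) begins 45 mm behind the grasp point.
Start: joints at [-1.299, 0.264, 1.604, -0, 1.274, -0.037], TCP at [0.205, -0.643, 0.239] pointing down, gripper open.
Joint ranges: [-2.63, 2.63], [-0.94, 2.18], [0.31, 2.57], [-1.31, 4.45], [0, 2.66], [-2.55, 2.55]. Speed limits (rad/s): [2.57, 2.57, 3.14, 3.14, 3.14, 3.14].

## Interface

Orientations are given as a rotation vector (axis times angle).
In Python, from rig import * gives the robot as it stands.
- The arm moves only by the shell command python3 -m handwheel 'ROWS' [OPENING]. ROWS is JSON, a list of rows, each a list of 2 entries, a list of its own where there are three numbers: the shift along the tool's x, y, z in cm, then the turn, a rotation vector about the tool's x, y, z in degrees. A call has 1 to 8 rows; each row is the pose to reach, as a shift and turn from the pose commanded when the call began, along the tool's axes at that moment; what a row does not reach only later rows make up. A row lasts 1/12 s, in which the tool goes at most 41.7 mm and 7.16 degrees, less where a joint would pass 70% of its speed; a pose out of reach is approached as far as the arm can. A call with a gripper value outside its range is refused whole. OPENING is the opening, from 0 (shut) to 1 (fully open), set as the call begins (- or left out, the last holds). The fingers move at their own pace and stop on an object; the grip force is fixed at half the most. Time passes only in rows, so rows that repeat a pose let the fingers close. It gives the time, the measured TCP pose, the force and the opening at its end, in the units of the state.
- observe(): the state, without advancing time (a new reading comes with each control period).
- camera(name): name is "scene" or "top"; returns a dict with "color" (384x512x3 uint8, red, green, blue), "intrinsics" (3x3 intrinsics, pixels), "distortion" ([k1, k2, p1, p2, k3] as OpenCV has them; the pictures are not rectified), "world_from_camera" (4x4, takes a point from camera to world coordinates). Camera axes: x right, y down, z forward; pixel columns grow to the right and rows downward; lengths in m; the calibration is good to about 2 mm. A picture is of the moment at which its call begins. There is no depth.
- close_job(): hands the job in, once; it reports no verdict.
The state is a dict: "t": time; "q": joint angles; "qd": joint speeds; "joint_torque": joint torques, N m; "eef_pos": TCP position; "orientation": TCP orientation; "ft_force": force on the tool from outside, world axes, zero at the start; "torque": the same for the moment, N m; "opening": finger opening in m.
Only numpy, scipy, OpenCV 4.12 (cv2) and the standard library are available. Lean on these libraries where they do the work, as an engineer would, in place of code of your own. Each camera call takes 0.05 s, during which the arm holds its last target.

## Task

The stay of the small white photoreactor cabinet's lid is off for repair, so nothing keeps the lid up. With the lid still down, swing the front door open by its upright bar handle, to 60 degrees or more (its top lip laps over the lid's front edge), then lift the lid by the bar handle on its top to its balance point, standing upright over its hinge, and finish there: keep gripping that handle and hold the lid still, falling neither shut nor back, so that I can change the lamp board with both hands. Leave the door open; do not let the lid drop, be flung or go well past its balance point, and disturb nothing else on the bench.

Things in the scene. Friction and masses are not known exactly. Their poses are not given: they have to be found in the camera images.
- cab: White photoreactor cabinet, 170 mm deep (x) x 144 wide (y) x 172 high without handles; it does not shift. Origin: centre of its underside, on the bench. Its -x is the front (door, turned roughly to the robot), +y its left side, z up. The front part of its top is the hinged lid, the rear 60 mm a fixed housing 148 mm high.
- cab_door (a joint): Front door, 144 mm wide, 14 thick, 162 high, on a vertical pin at the cabinet's left front corner. 0 = shut, grows (rad) as the free right edge swings to the front and left; stop at 2.1. Stays where left (friction 0.03 N m). A 4 mm lip on its top laps 11 mm over the lid's front edge, 1 mm above it: the lid cannot rise until the door is open some 0.3 rad.
- door_grip (a point): Point on the axis of the door's handle, an upright round steel bar, 10 mm diameter, 126 mm long, 40 mm in front of the door's face, 118 mm sideways from the hinge pin. 22 mm below the bar's top end, 155 mm above the bench. The bar's top 55 mm stand free above its upper post: it can be pinched from above on any two sides. Moves with the door.
- door_hinge (a point): Point on the door's vertical hinge axis, at the height of door_grip.
- cab_lid (a joint): Lid, 140 mm wide, 22 thick, about 0.46 kg (varies), front edge 104 mm ahead of its hinge. 0 = shut (flat), grows (rad) as the front edge rises and swings back; stop at 2.0. It balances at 1.57 (within 0.02), its flat top face vertical; below that it falls shut, beyond it falls back on its stop. Almost no friction: let go more than 0.03 rad off, it falls.
- lid_grip (a point): The lid's handle: round steel bar, 10 mm diameter, along the cabinet's y, on two posts 84 mm apart. Origin: middle of the bar, on its axis: 42 mm off the lid's top face, 80 mm ahead of the hinge axis and 48.5 mm above it when shut; 80 mm above and 48.5 mm behind it at the balance point. Its z is the normal of the lid's top face. The bar may roll in the fingers.
- lid_hinge (a point): Middle of the lid's hinge axis, which runs along the cabinet's y; 165 mm above the bench, 20 mm behind the cabinet's origin.
- flask_titre: Bystander: conical glass flask with pink contents, 72 mm wide, 117 mm high; origin at the centre of its foot.
- marker: Bystander: white marker with blue cap, 132 mm long, 13 mm thick, lying; origin at the middle of its underside.
- weigh_boat: Bystander: white plastic weigh boat, 78 x 78 x 18 mm; origin at the centre of its underside.
- beaker_100: Bystander: empty glass beaker, 59 mm wide, 67 mm high; origin at the centre of its underside.

How it is judged:
On the way, in this order (a step that is already met when the one before it is completed fails the run):
1. the door is open to about 60 degrees, the lid still down (value of joint cab_door above 1 rad and value of joint cab_lid below 0.1 rad), for 0.2 s.
2. the lid is being lifted by its handle, with the door open (value of joint cab_lid between 0.8 and 1.3 rad and value of joint cab_door above 1 rad and contact force between the fingers and cab_lid above 0.5 N).
At the end, for the whole second after the job is handed in: The lid stands at its balance point (1.571 rad, to within 0.09 rad = 5 degrees), still (under 0.1 rad/s), held in the fingers (over 1 N) by its handle (its middle within 40 mm of the grasp point), and the door is still open to more than 1.0 rad (57 degrees) (value of joint cab_lid between 1.481 and 1.661 rad and velocity of joint cab_lid between -0.1 and 0.1 rad/s and contact force between the fingers and cab_lid above 1 N and value of joint cab_door above 1 rad and distance between the grasp point and lid_grip below 0.04 m); the arm keeps its last pose, push and grip.
It fails at once if the lid goes more than 0.25 rad past its balance point (value of joint cab_lid above 1.82 rad).
It fails at once if the lid drops or is flung (faster than 3 rad/s) (velocity of joint cab_lid above 3 rad/s or velocity of joint cab_lid below -3 rad/s).
It fails at once if a bystander is disturbed (moved by more than 30 mm) (distance of any of flask_titre, marker, weigh_boat, beaker_100 from where it was at the start of the episode above 0.03 m).
It also fails if it takes over 56 s, if anything falls off the work surface, if the arm or the gripper's body presses on something with over 40 N, if the wrist force passes 120 N, or if a joint passes its speed limit or range.

## Working session

There is one attempt and no reset: what is moved stays moved. The work goes in short steps, Python scripts to look and compute and a shell command to move; the robot and the scene stay as the last step left them, time stands still between calls to the robot, and variables do not carry over. Pictures are saved under pics/ and viewed, and the job is handed in when it is done.

```bash
mkdir -p pics; ls; python3 - <<'E'
from rig import *
import cv2
print(observe())
for n in("scene","top"):
    c=camera(n); cv2.imwrite(f"pics/{n}0.png",cv2.cvtColor(c["color"],cv2.COLOR_RGB2BGR)); print(n,c["intrinsics"],c["distortion"],c["world_from_camera"])
E
```

```text
pics
{'t': 0.0, 'q': array([-1.29892137e+00,  2.64775422e-01,  1.60535451e+00, -5.32142524e-06,
        1.27367716e+00, -3.69162118e-02]), 'qd': array([ 0.00143773, -0.00062953, -0.0003083 , -0.00026038,  0.00020883,
       -0.00051472]), 'joint_torque': array([ 2.40827630e-04, -5.02115500e+01, -3.56873560e+01,  7.30209332e-02,
        2.93785078e-02, -2.05830770e-04]), 'eef_pos': array([ 0.20493621, -0.64240612,  0.23738351]), 'orientation': array([-2.53553268,  1.85258749,  0.00273472]), 'ft_force': array([ 0.36414108, -0.14074305,  0.33007516]), 'torque': array([-0.02061389,  0.029411  ,  0.05085306]), 'opening': 0.08822564918067577}
scene [[452.52555781   0.         254.30270523]
 [  0.         452.52555781 194.90580963]
 [  0.           0.           1.        ]] [0.02957918 0.         0.         0.         0.        ] [[-0.85628816 -0.35893086  0.3714017  -0.11146881]
 [-0.51647891  0.60128347 -0.60967838  1.12133732]
 [-0.00448532 -0.71388153 -0.70025213  1.35801987]
 [ 0.          0.          0.          1.        ]]
top [[484.77789801   0.         251.49220695]
 [  0.         484.77789801 196.21514125]
 [  0.           0.           1.        ]] [-0.05049904  0.          0.          0.          0.        ] [[ 0.02697843 -0.8825077   0.46952351 -0.29615761]
 [-0.99959556 -0.01959072  0.02061357 -0.01521564]
 [-0.00899333 -0.46988973 -0.88267931  1.71427826]
 [ 0.          0.          0.          1.        ]]
```

View pics/scene0.png

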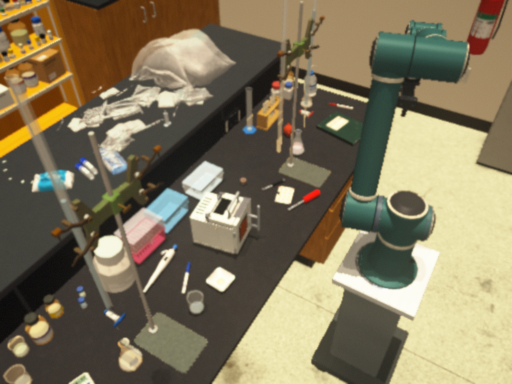

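View pics/top0.png

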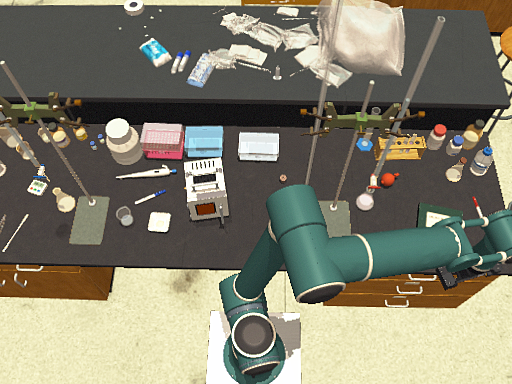

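```bash
python3 - <<'E'
import cv2
a=cv2.imread("pics/scene0.png")[170:270,170:290]; b=cv2.imread("pics/top0.png")[140:240,155:255]
cv2.imwrite("pics/sc.png",cv2.resize(a,None,fx=6,fy=6,interpolation=cv2.INTER_CUBIC)); cv2.imwrite("pics/tc.png",cv2.resize(b,None,fx=6,fy=6,interpolation=cv2.INTER_CUBIC))
E
```

```text
(no output)
```

View pics/sc.png

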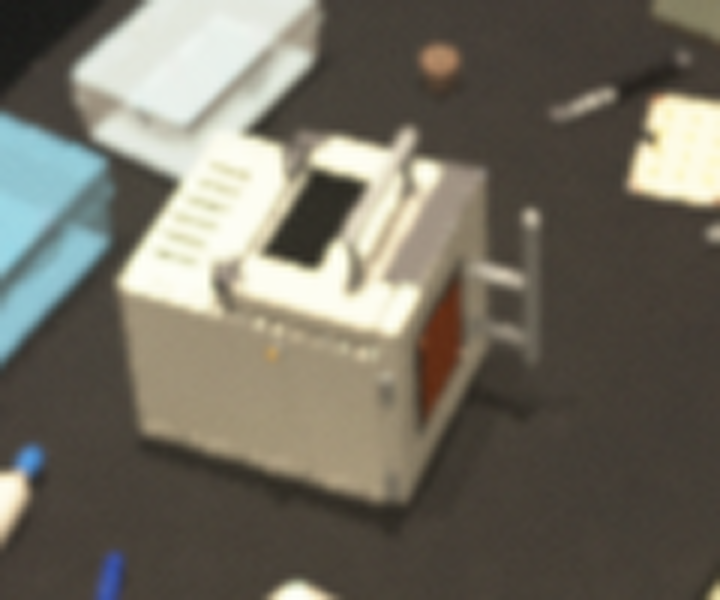

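View pics/tc.png

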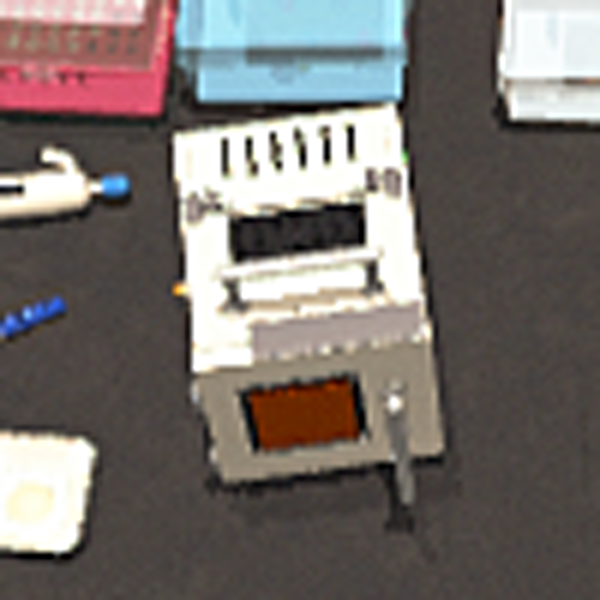

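```bash
cat > h.py <<'E'
from rig import *
import cv2, numpy as np
from scipy.spatial.transform import Rotation as R
def ray(c,u,v):
    p=cv2.undistortPoints(np.array([[[u,v]]],float),c["intrinsics"],np.array(c["distortion"])).ravel()
    T=c["world_from_camera"]; return T[:3,3],T[:3,:3]@np.array([p[0],p[1],1])
def onz(c,u,v,z):
    o,d=ray(c,u,v); return o+d*(z-o[2])/d[2]
def tri(r1,r2):
    (o1,d1),(o2,d2)=r1,r2
    d1=d1/np.linalg.norm(d1);d2=d2/np.linalg.norm(d2)
    s=np.linalg.lstsq(np.c_[d1,-d2],o2-o1,rcond=None)[0]
    a,b=o1+s[0]*d1,o2+s[1]*d2
    return (a+b)/2,np.linalg.norm(a-b)
E
python3 - <<'E'
from h import *
np.set_printoptions(precision=4,suppress=True)
s=camera("scene");t=camera("top")
S=lambda x,y:(170+(x+.5)/6-.5,170+(y+.5)/6-.5)
T=lambda x,y:(155+(x+.5)/6-.5,140+(y+.5)/6-.5)
print("doorbar",tri(ray(s,*S(531,215)),ray(t,*T(393,398))),onz(s,*S(531,215),.177),onz(t,*T(393,398),.177))
print("doorbar bottom t",onz(t,*T(408,505),.051), onz(s,*S(533,360),.051))
print("lidbar t",onz(t,*T(222,270),.2135),onz(t,*T(382,251),.2135))
print("lidbar s",onz(s,*S(350,247),.2135),onz(s,*S(407,133),.2135))
print("rear top t",onz(t,*T(175,132),.148),onz(t,*T(398,108),.148))
print("rear top s",onz(s,*S(122,285),.148),onz(s,*S(226,135),.148))
print("front bottom t",onz(t,*T(222,480),.005),onz(t,*T(445,455),.005))
print("bottom s",onz(s,*S(145,438),.0),onz(s,*S(390,500),.0))
E
```

```text
doorbar (array([0.4778, 0.1313, 0.1763]), np.float64(0.004579397177692101)) [0.4749 0.1328 0.177 ] [0.48   0.1314 0.177 ]
doorbar bottom t [0.4684 0.1296 0.051 ] [0.4704 0.1375 0.051 ]
lidbar t [0.5443 0.2343 0.2135] [0.5593 0.1401 0.2135]
lidbar s [0.5338 0.2396 0.2135] [0.5568 0.1423 0.2135]
rear top t [0.6809 0.2838 0.148 ] [0.7018 0.1429 0.148 ]
rear top s [0.6719 0.2865 0.148 ] [0.6936 0.1473 0.148 ]
front bottom t [0.5046 0.2557 0.005 ] [0.526  0.1114 0.005 ]
bottom s [0.6739 0.2847 0.    ] [0.5108 0.2461 0.    ]
```

```bash
python3 - <<'E'
from h import *
np.set_printoptions(precision=3,suppress=True)
s=camera("scene");t=camera("top")
for n,c,u,v,z in [("pole2 foot t",t,335,207,0),("plate2",t,318,237,0),("plate2 s",s,302,172,0),("pole2 foot s",s,290,165,0),("flask r t",t,365,202,0),("flask r s",s,297,150,0),("pole1 t",t,92,202,0),("pole1 s",s,153,330,0),
 ("tip t",t,125,222,0),("boat t",t,159,222,0),("boat s",s,221,279,0),("beaker t",t,125,217,0),("beaker s",s,195,308,0),("marker t",t,150,197,0),("marker s",s,185,278,0),("white box t",t,259,158,0),("pipette",t,146,172,0)]:
    print(n,onz(c,u,v,z))
for n,a,b in [("clampR",(298,45),(363,120)),("clampL",(110,195),(40,110))]:
    print(n,tri(ray(s,*a),ray(t,*b)))
a=cv2.imread("pics/scene0.png")[0:220,220:370]
cv2.imwrite("pics/sc2.png",cv2.resize(a,None,fx=2.7,fy=2.7,interpolation=cv2.INTER_CUBIC))
E
```

```text
pole2 foot t [ 0.575 -0.307  0.   ]
plate2 [ 0.444 -0.235  0.   ]
plate2 s [ 0.5   -0.298  0.   ]
pole2 foot s [ 0.569 -0.313  0.   ]
flask r t [ 0.6   -0.428  0.   ]
flask r s [ 0.592 -0.427  0.   ]
pole1 t [0.575 0.665 0.   ]
pole1 s [0.567 0.651 0.   ]
tip t [0.49  0.517 0.   ]
boat t [0.493 0.383 0.   ]
boat s [0.488 0.371 0.   ]
beaker t [0.512 0.521 0.   ]
beaker s [0.498 0.514 0.   ]
marker t [0.603 0.433 0.   ]
marker s [0.602 0.434 0.   ]
white box t [ 0.797 -0.002  0.   ]
pipette [0.719 0.464 0.   ]
clampR (array([ 0.564, -0.304,  0.584]), np.float64(0.004125074500644677))
clampL (array([0.577, 0.641, 0.6  ]), np.float64(0.01359847633121915))
```

View pics/sc2.png

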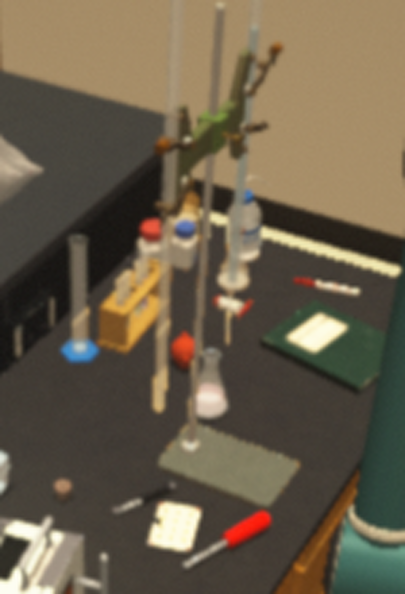

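```bash
cat >> h.py <<'E'
def rel(pos,yaw_deg,pitch=0):
    """target TCP pos, tool down with tool x at world yaw; prints shift cm in tool axes and rotvec deg"""
    o=observe(); R0=R.from_rotvec(o["orientation"])
    y=np.radians(yaw_deg); x=np.array([np.cos(y),np.sin(y),0]); z=np.array([0,0,-1.]); 
    Rt=R.from_matrix(np.c_[x,np.cross(z,x),z])*R.from_euler('y',pitch,degrees=True)
    print("t",round(o["t"],2),"pos",o["eef_pos"].round(4),"f",o["ft_force"].round(1),"op",round(o["opening"],4),"q",o["q"].round(2))
    xa=R0.as_matrix(); print("yaw",np.degrees(np.arctan2(xa[1,0],xa[0,0])).round(1))
    print("shift cm",(R0.inv().apply(np.array(pos)-o["eef_pos"])*100).round(2),"rot",np.degrees((R0.inv()*Rt).as_rotvec()).round(1))
E
python3 - <<'E'
from h import *
rel([.39,-.15,.26],20)
rel([.478,.1315,.25],98.7)
E
```

```text
t 0.3 pos [ 0.2051 -0.6429  0.2382] f [-0.2 -0.3 -0.5] op 0.0881 q [-1.3   0.26  1.6   0.    1.27 -0.04]
yaw -72.3
shift cm [-41.34 -32.6   -2.14] rot [ -0.    0.  -92.3]
t 0.3 pos [ 0.2051 -0.6429  0.2382] f [-0.2 -0.3 -0.5] op 0.0881 q [-1.3   0.26  1.6   0.    1.27 -0.04]
yaw -72.3
shift cm [-65.48 -49.53  -1.12] rot [-1.00e-01  0.00e+00 -1.71e+02]
```

```bash
python3 -m handwheel '[[[-4,-3,-2],[0,0,-7]],[[-8,-6,-2],[0,0,-14]],[[-11,-9,-2],[0,0,-21]],[[-14,-12,-2],[0,0,-28]],[[-17,-15,-2],[0,0,-35]],[[-20,-17,-2],[0,0,-42]],[[-23,-19,-2],[0,0,-49]],[[-26,-21.5,-2],[0,0,-56]]]' 1; python3 -c "
from h import *
rel([.39,-.10,.26],40)
rel([.478,.1315,.25],98.7)"
```

```text
t: 0.97
eef_pos: [0.3282, -0.3353, 0.2588]
orientation: [3.111, -0.437, 0.0]
ft_force: [0.4, -0.4, 0.5]
opening: 0.0883
t 0.97 pos [ 0.3282 -0.3353  0.2588] f [ 0.4 -0.4  0.5] op 0.0883 q [-0.85 -0.15  2.    0.    1.29 -0.57]
yaw -16.0
shift cm [ -0.54 -24.32  -0.13] rot [  0.  -0. -56.]
t 0.97 pos [ 0.3282 -0.3353  0.2588] f [ 0.4 -0.4  0.5] op 0.0883 q [-0.85 -0.15  2.    0.    1.29 -0.57]
yaw -16.0
shift cm [  1.54 -49.     0.87] rot [   0.    -0.  -114.7]
```

```bash
python3 -m handwheel '[[[0,-3,0],[0,0,-7]],[[0,-6.5,0],[0,0,-14]],[[0,-10,0],[0,0,-21]],[[0,-13.5,0],[0,0,-28]],[[0,-17,0],[0,0,-35]],[[0,-20,0],[0,0,-42]],[[0,-23.5,0],[0,0,-49]],[[0,-27,0],[0,0,-56]]]'; python3 -c "
from h import *
rel([.478,.1315,.25],98.7)"
```

```text
t: 1.63
eef_pos: [0.4041, -0.0766, 0.2591]
orientation: [2.951, 1.075, 0.001]
ft_force: [0.4, 0.4, -0.4]
opening: 0.0883
t 1.63 pos [ 0.4041 -0.0766  0.2591] f [ 0.4  0.4 -0.4] op 0.0883 q [-0.25 -0.27  2.1  -0.    1.31 -0.95]
yaw 40.0
shift cm [ 19.04 -11.19   0.91] rot [  0.1  -0.  -58.7]
```

```bash
python3 -m handwheel '[[[2.4,-1.4,0],[0,0,-7]],[[4.8,-2.8,0],[0,0,-14]],[[7.2,-4.2,0],[0,0,-21]],[[9.6,-5.6,0],[0,0,-28]],[[12,-7,0],[0,0,-35]],[[14.4,-8.4,0],[0,0,-42]],[[16.8,-9.8,0.4],[0,0,-49]],[[19,-11.2,0.9],[0,0,-56]]]'; python3 - <<'E'
from h import *
rel([.478,.1315,.136],98.7)
for n,(y,x,k) in {"scene":(140,190,5),"top":(140,140,5)}.items():
    a=cv2.cvtColor(camera(n)["color"],cv2.COLOR_RGB2BGR)[y:y+110,x:x+130]; cv2.imwrite(f"pics/{n}1.png",cv2.resize(a,None,fx=k,fy=k,interpolation=cv2.INTER_CUBIC))
E
```

```text
t: 2.3
eef_pos: [0.4794, 0.1311, 0.2503]
orientation: [2.1, 2.335, 0.002]
ft_force: [0.1, -0.4, 0.0]
opening: 0.088
t 2.3 pos [0.4794 0.1311 0.2503] f [ 0.1 -0.4  0. ] op 0.088 q [ 0.22 -0.09  1.96  0.    1.26 -1.46]
yaw 96.1
shift cm [ 0.05 -0.15 11.43] rot [ 0.1 -0.  -2.6]
```

View pics/scene1.png

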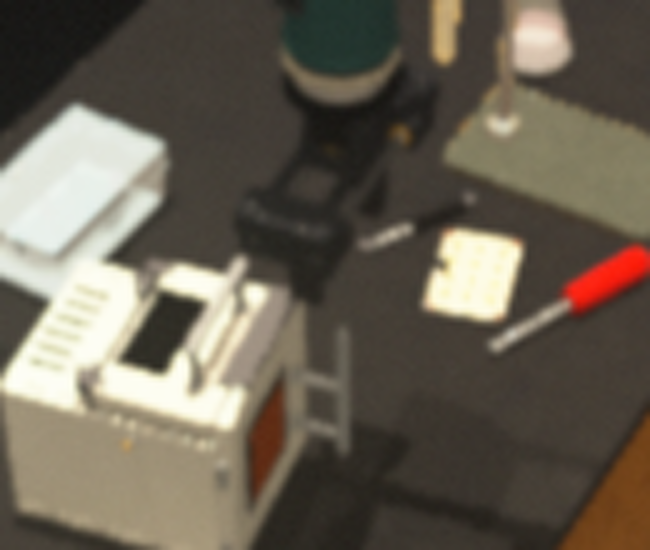

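View pics/top1.png

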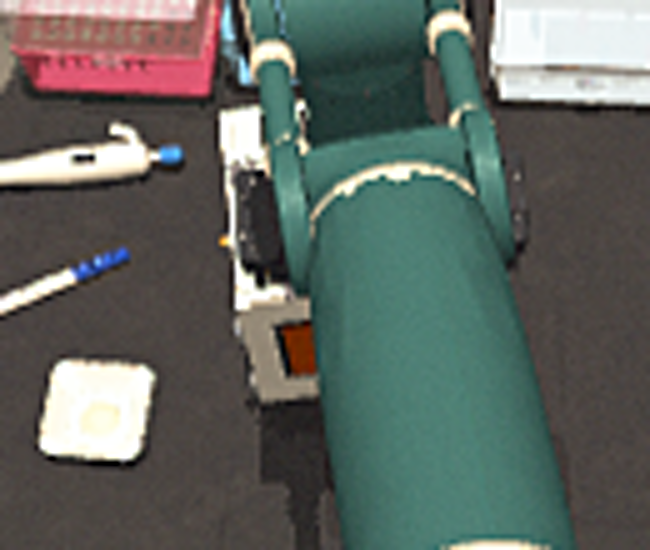

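```bash
cat >> h.py <<'E'
def proj(c,p):
    T=np.linalg.inv(c["world_from_camera"]); r=cv2.Rodrigues(T[:3,:3])[0]
    return cv2.projectPoints(np.array([p],float),r,T[:3,3],c["intrinsics"],np.array(c["distortion"]))[0].ravel()
E
python3 - <<'E'
from h import *
s=camera("scene"); o=observe()
for p in (o["eef_pos"],[.478,.1315,.177],[.4794,.131,.177],o["eef_pos"]+[0,.044,0],o["eef_pos"]-[0,.044,0]): print((proj(s,p)-[190,140])*5+2)
E
```

```text
[339.85710309 254.02664104]
[339.66250257 326.40310995]
[338.36480653 325.27694423]
[307.44335315 291.70337944]
[371.20301383 217.59103067]
```

```bash
python3 - <<'E'
from h import *
s=camera("scene")
for u,v in((341.5,333),(341.5,331),(344.5,331)): print(onz(s,190+(u-2)/5,140+(v-2)/5,.177))
rel([.477,.134,.136],97)
E
```

```text
[0.47342394 0.13656712 0.177     ]
[0.47446054 0.13482622 0.177     ]
[0.47258689 0.13370717 0.177     ]
t 2.5 pos [0.4783 0.1296 0.2494] f [0.  0.1 0. ] op 0.0879 q [ 0.21 -0.09  1.96 -0.    1.27 -1.46]
yaw 95.7
shift cm [ 0.46 -0.08 11.34] rot [-0.1  0.  -1.3]
```

```bash
python3 -m handwheel '[[[0.4,-0.2,2.5],[0,0,0]],[[0.4,-0.2,5],[0,0,0]],[[0.4,-0.2,7.5],[0,0,0]],[[0.4,-0.2,9.5],[0,0,0]],[[0.4,-0.2,11.3],[0,0,0]],[[0.4,-0.2,11.3],[0,0,0]]]'; python3 - <<'E'
from h import *
rel([.477,.134,.136],97)
for n,(y,x,k) in {"scene":(140,190,5)}.items():
    a=cv2.cvtColor(camera(n)["color"],cv2.COLOR_RGB2BGR)[y:y+110,x:x+130]; cv2.imwrite(f"pics/{n}2.png",cv2.resize(a,None,fx=k,fy=k,interpolation=cv2.INTER_CUBIC))
E
```

```text
t: 3.0
eef_pos: [0.473, 0.1312, 0.1331]
orientation: [-2.109, -2.323, 0.01]
ft_force: [-0.4, 0.1, -0.4]
opening: 0.0884
t 3.0 pos [0.473  0.1312 0.1331] f [-0.4  0.1 -0.4] op 0.0884 q [ 0.22  0.01  2.09 -0.    1.04 -1.45]
yaw 95.5
shift cm [ 0.24  0.42 -0.29] rot [-0.4  0.1 -1.5]
```

View pics/scene2.png

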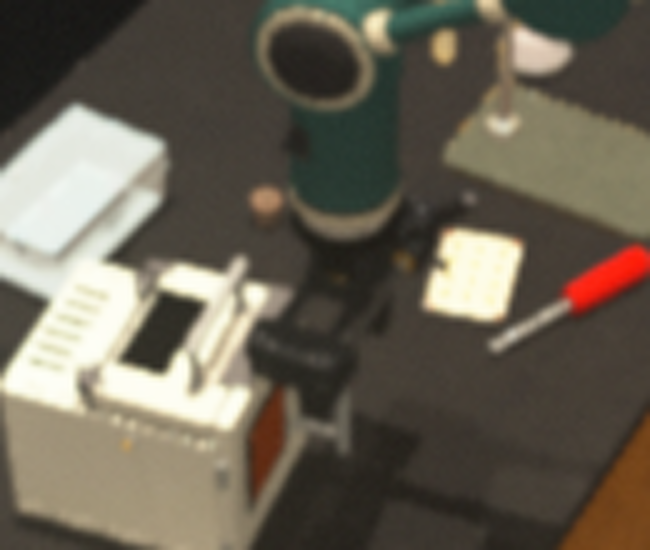

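```bash
python3 -m handwheel '[[[0.1,0.2,-0.2],[0,0,0]],[[0.1,0.2,-0.2],[0,0,0]],[[0.1,0.2,-0.2],[0,0,0]],[[0.1,0.2,-0.2],[0,0,0]],[[0.1,0.2,-0.2],[0,0,0]],[[0.1,0.2,-0.2],[0,0,0]],[[0.1,0.2,-0.2],[0,0,0]],[[0.1,0.2,-0.2],[0,0,0]]]' 0; python3 -c "
from h import *
rel([.477,.134,.136],97)"
```

```text
t: 3.72
eef_pos: [0.4781, 0.1344, 0.1388]
orientation: [2.108, 2.329, 0.0]
ft_force: [-0.2, 0.3, 0.0]
opening: 0.037
t 3.72 pos [0.4781 0.1344 0.1388] f [-0.2  0.3  0. ] op 0.037 q [ 0.22  0.01  2.08 -0.    1.05 -1.45]
yaw 95.7
shift cm [-0.03 -0.11  0.28] rot [ 0.  -0.  -1.3]
```

```bash
python3 -m handwheel '[[[0,0,0.2],[0,0,0]],[[0,0,0.2],[0,0,0]],[[0,0,0.2],[0,0,0]],[[0,0,0.2],[0,0,0]],[[0,0,0.2],[0,0,0]],[[0,0,0.2],[0,0,0]]]' 0; python3 -c "
from h import *
rel([.477,.134,.136],97)"
```

```text
t: 4.22
eef_pos: [0.4771, 0.1314, 0.1363]
orientation: [2.106, 2.329, -0.01]
ft_force: [-2.1, -11.7, 3.8]
opening: 0.0088
t 4.22 pos [0.4771 0.1314 0.1363] f [ -2.1 -11.7   3.8] op 0.0088 q [ 0.22  0.02  2.09 -0.01  1.05 -1.45]
yaw 95.8
shift cm [0.26 0.02 0.03] rot [-0.2  0.3 -1.2]
```

```bash
cat > door.py <<'E'
from h import *
import sys
psi=np.radians(8.7); pin=np.array([.5057,.2547]); r0=np.array([.477,.131])-pin
th0,th1,n=map(float,sys.argv[1:]); 
o=observe(); R0=R.from_rotvec(o["orientation"]); p0=o["eef_pos"]
d=p0[:2]-pin; print("pos",p0.round(4),"th now",np.degrees(np.arctan2(r0[1],r0[0])-np.arctan2(d[1],d[0])).round(1),"rad",np.linalg.norm(d).round(4),"f",o["ft_force"].round(1),"op",o["opening"].round(4),"t",round(o["t"],2))
yaw=np.degrees(np.arctan2(R0.as_matrix()[1,0],R0.as_matrix()[0,0])); print("yaw",yaw.round(1))
for th in np.linspace(th0,th1,int(n)+1)[1:]:
    a=np.radians(-th); q=pin+np.array([[np.cos(a),-np.sin(a)],[np.sin(a),np.cos(a)]])@r0
    print((R0.inv().apply(np.r_[q,.136]-p0)*100).round(1), "rotz",(yaw-(95.8-th)).round(0))
E
python3 door.py 0 25 8
```

```text
Traceback (most recent call last):
  File "door.py", line 6, in <module>
    d=p0[:2]-pin; print("pos",p0.round(4),"th now",np.degrees(np.arctan2(r0[1],r0[0])-np.arctan2(d[1],d[0])).round(1),"rad",np.linalg.norm(d).round(4),"f",o["ft_force"].round(1),"op",o["opening"].round(4),"t",round(o["t"],2))
                                                                                                                                                                                       ^^^^^^^^^^^^^^^^^^
AttributeError: 'float' object has no attribute 'round'
```

```bash
sed -i 's/o\["opening"\].round(4)/round(o["opening"],4)/' door.py; python3 door.py 0 25 8
```

```text
pos [0.4771 0.1314 0.1363] th now 0.0 rad 0.1266 f [ -2.1 -11.7   3.8] op 0.0088 t 4.22
yaw 95.8
[ 0.2 -0.7  0. ] rotz 3.0
[ 0.5 -1.3  0. ] rotz 6.0
[ 0.8 -1.9  0. ] rotz 9.0
[ 1.1 -2.5  0. ] rotz 12.0
[ 1.5 -3.1  0. ] rotz 16.0
[ 1.9 -3.7  0. ] rotz 19.0
[ 2.4 -4.2  0. ] rotz 22.0
[ 2.8 -4.7  0. ] rotz 25.0
```

```bash
python3 -m handwheel '[[[-0.1,-0.7,0],[0,0,3]],[[0.2,-1.3,0],[0,0,6]],[[0.5,-1.9,0],[0,0,9]],[[0.8,-2.5,0],[0,0,12]],[[1.2,-3.1,0],[0,0,16]],[[1.6,-3.7,0],[0,0,19]],[[2.1,-4.2,0],[0,0,22]],[[2.5,-4.7,0],[0,0,25]]]'; python3 door.py 25 50 8
```

```text
t: 4.88
eef_pos: [0.4271, 0.1532, 0.1363]
orientation: [2.564, 1.814, -0.008]
ft_force: [-3.8, -4.6, 3.1]
opening: 0.0085
pos [0.4271 0.1532 0.1363] th now 24.7 rad 0.1284 f [-3.8 -4.6  3.1] op 0.0085 t 4.88
yaw 70.6
[ 0.4 -0.7  0. ] rotz 3.0
[ 0.7 -1.3  0. ] rotz 6.0
[ 1.  -1.9  0. ] rotz 9.0
[ 1.3 -2.5  0. ] rotz 12.0
[ 1.7 -3.1  0. ] rotz 15.0
[ 2.1 -3.7  0. ] rotz 19.0
[ 2.5 -4.2  0. ] rotz 22.0
[ 3.  -4.7  0. ] rotz 25.0
```

```bash
python3 -m handwheel '[[[0.3,-0.7,0],[0,0,3]],[[0.6,-1.3,0],[0,0,6]],[[0.9,-1.9,0],[0,0,9]],[[1.2,-2.5,0],[0,0,12]],[[1.6,-3.1,0],[0,0,15]],[[2.0,-3.7,0],[0,0,19]],[[2.4,-4.2,0],[0,0,22]],[[2.9,-4.7,0],[0,0,25]]]'; python3 door.py 50 78 8
```

```text
t: 5.55
eef_pos: [0.3903, 0.1956, 0.1362]
orientation: [2.896, 1.216, -0.015]
ft_force: [-11.2, -6.2, 10.5]
opening: 0.0087
pos [0.3903 0.1956 0.1362] th now 49.8 rad 0.1297 f [-11.2  -6.2  10.5] op 0.0087 t 5.55
yaw 45.6
[ 0.5 -0.7  0. ] rotz 3.0
[ 0.9 -1.4  0. ] rotz 7.0
[ 1.2 -2.1  0. ] rotz 10.0
[ 1.6 -2.7  0. ] rotz 14.0
[ 2.  -3.4  0. ] rotz 17.0
[ 2.5 -4.   0. ] rotz 21.0
[ 3.  -4.6  0. ] rotz 24.0
[ 3.6 -5.1 -0. ] rotz 28.0
```

```bash
python3 -m handwheel '[[[0.1,-0.8,0],[0,0,3]],[[0.4,-1.5,0],[0,0,7]],[[0.7,-2.2,0],[0,0,10]],[[1.1,-2.8,0],[0,0,14]],[[1.5,-3.5,0],[0,0,17]],[[2.0,-4.1,0],[0,0,21]],[[2.5,-4.7,0],[0,0,24]],[[3.1,-5.3,0],[0,0,28]]]'; python3 door.py 78 80 1
```

```text
t: 6.22
eef_pos: [0.3754, 0.2564, 0.1363]
orientation: [3.104, 0.478, -0.008]
ft_force: [-6.5, -0.3, 5.0]
opening: 0.0088
pos [0.3754 0.2564 0.1363] th now -282.3 rad 0.1303 f [-6.5 -0.3  5. ] op 0.0088 t 6.22
yaw 17.5
[ 0.5 -0.4  0. ] rotz 2.0
```

```bash
python3 -m handwheel '[[[0,0,0],[0,0,0]],[[0,0,0],[0,0,0]],[[0,0,0],[0,0,0]],[[0,0,0],[0,0,0]],[[0,0,0],[0,0,0]],[[0,0,0],[0,0,0]]]' 0.7; python3 -m handwheel '[[[0,0,-2],[0,0,0]],[[0,0,-5],[0,0,0]],[[0,0,-8],[0,0,0]],[[0,0,-11],[0,0,0]],[[0,0,-14],[0,0,0]],[[0,0,-15],[0,0,0]]]'; python3 - <<'E'
from h import *
rel([.46,.25,.28],8.7)
for n,(y,x,k) in {"scene":(140,165,5),"top":(140,140,5)}.items():
    a=cv2.cvtColor(camera(n)["color"],cv2.COLOR_RGB2BGR)[y:y+120,x:x+130]; cv2.imwrite(f"pics/{n}3.png",cv2.resize(a,None,fx=k,fy=k,interpolation=cv2.INTER_CUBIC))
E
```

```text
t: 6.72
eef_pos: [0.3781, 0.2565, 0.1368]
orientation: [-3.104, -0.483, -0.0]
ft_force: [-1.2, 0.3, -0.3]
opening: 0.0468
t: 7.22
eef_pos: [0.3799, 0.2577, 0.2919]
orientation: [-3.101, -0.482, -0.012]
ft_force: [0.4, -0.4, 0.4]
opening: 0.0616
t 7.22 pos [0.3799 0.2577 0.2919] f [ 0.4 -0.4  0.4] op 0.0616 q [ 0.54 -0.19  1.98 -0.    1.35  0.23]
yaw 17.7
shift cm [7.39 3.17 1.25] rot [-0.1 -0.4  9. ]
```

View pics/scene3.png

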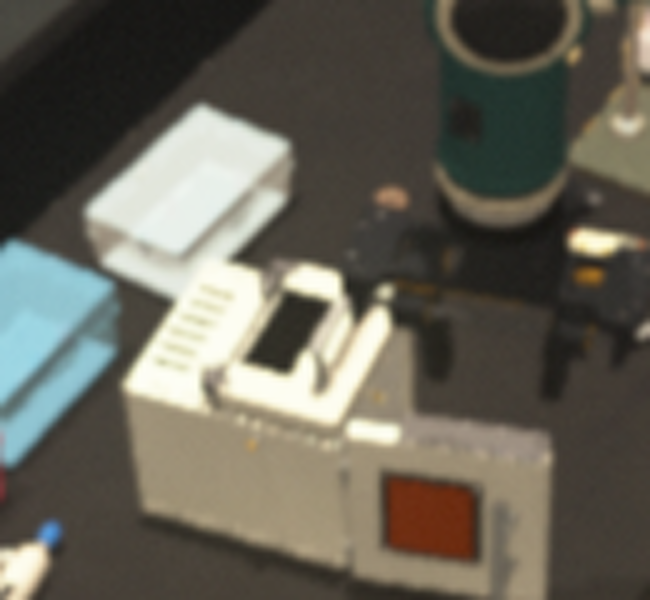

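View pics/top3.png

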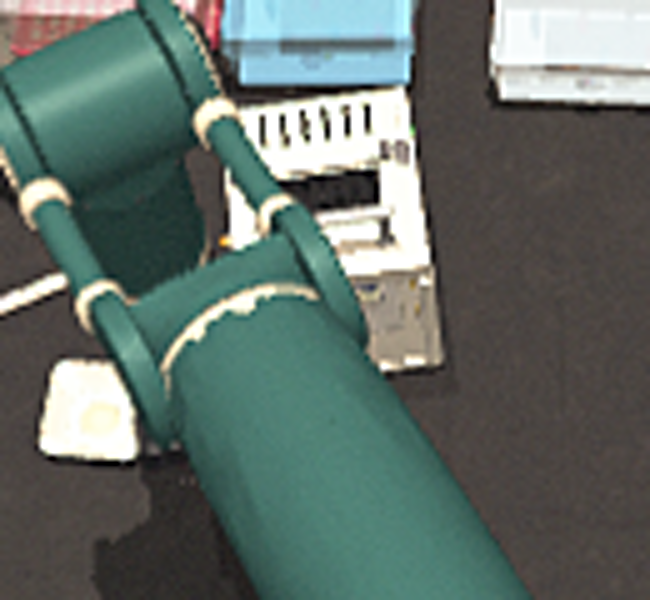

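```bash
python3 - <<'E'
from h import *
rel([.5485,.189,.27],8.7)
E
```

```text
t 7.32 pos [0.3793 0.2574 0.2893] f [ 0.7 -0.3 -0.8] op 0.0614 q [ 0.54 -0.19  1.98 -0.    1.34  0.23]
yaw 17.7
shift cm [14.03 11.66  2.  ] rot [-0.1 -0.3  9. ]
```

```bash
python3 -m handwheel '[[[2.3,1.9,0],[0,0,2]],[[4.6,3.9,0],[0,0,4]],[[6.9,5.8,0],[0,0,6]],[[9.2,7.8,0],[0,0,8]],[[11.6,9.7,1],[0,0,9]],[[14,11.7,2],[0,0,9]],[[14,11.7,2],[0,0,9]],[[14,11.7,2],[0,0,9]]]' 1; python3 - <<'E'
from h import *
rel([.5485,.189,.195],8.7)
s=camera("scene"); o=observe()
for n,(y,x,k) in {"scene":(140,165,5),"top":(140,140,5)}.items():
    a=cv2.cvtColor(camera(n)["color"],cv2.COLOR_RGB2BGR)[y:y+120,x:x+130]; cv2.imwrite(f"pics/{n}4.png",cv2.resize(a,None,fx=k,fy=k,interpolation=cv2.INTER_CUBIC))
ex=np.array([.9885,.151,0])
for p in (o["eef_pos"],o["eef_pos"]+.044*ex,o["eef_pos"]-.044*ex,[.5485,.189,.2135]): print((proj(s,p)-[165,140])*5+2)
E
```

```text
t: 7.98
eef_pos: [0.5459, 0.1864, 0.2625]
orientation: [3.131, 0.235, -0.011]
ft_force: [0.5, 1.1, -0.1]
opening: 0.0882
t 7.98 pos [0.5459 0.1864 0.2625] f [ 0.5  1.1 -0.1] op 0.0882 q [0.29 0.07 1.79 0.   1.29 0.14]
yaw 8.6
shift cm [ 0.34 -0.22  6.74] rot [ 0.   0.4 -0.1]
[340.90363449 253.22425579]
[283.89124766 236.88622247]
[398.78307938 269.8110748 ]
[338.58541871 303.94811669]
```

View pics/scene4.png

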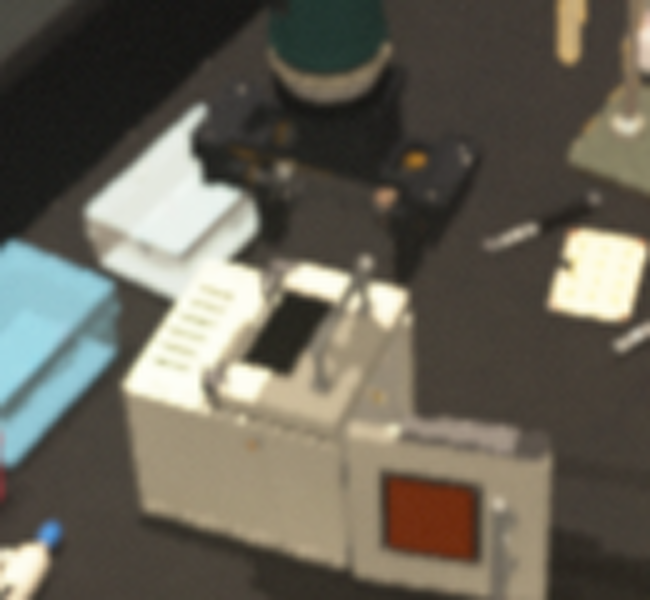

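```bash
python3 -m handwheel '[[[0,-0.2,2],[0,0,0]],[[0,-0.2,4],[0,0,0]],[[0,-0.2,5.5],[0,0,0]],[[0,-0.2,6.8],[0,0,0]],[[0,-0.2,6.8],[0,0,0]],[[0,-0.2,6.8],[0,0,0]]]'; python3 - <<'E'
from h import *
rel([.5485,.189,.195],8.7)
s=camera("scene"); rel([.5485,.189,.195],8.7)
for n,(y,x,k) in {"scene":(140,165,5)}.items():
    a=cv2.cvtColor(camera(n)["color"],cv2.COLOR_RGB2BGR)[y:y+120,x:x+130]; cv2.imwrite(f"pics/{n}5.png",cv2.resize(a,None,fx=k,fy=k,interpolation=cv2.INTER_CUBIC))
E
```

```text
t: 8.63
eef_pos: [0.5455, 0.1901, 0.1984]
orientation: [3.132, 0.24, -0.002]
ft_force: [-0.1, -0.3, 0.8]
opening: 0.088
t 8.63 pos [0.5455 0.1901 0.1984] f [-0.1 -0.3  0.8] op 0.088 q [0.29 0.11 1.86 0.   1.17 0.14]
yaw 8.7
shift cm [0.28 0.16 0.34] rot [0.  0.1 0. ]
t 8.68 pos [0.5464 0.1902 0.1995] f [ 1.  -0.1  0.4] op 0.0883 q [0.29 0.11 1.86 0.   1.17 0.14]
yaw 8.7
shift cm [0.19 0.15 0.45] rot [-0.  -0.1  0. ]
```

View pics/scene5.png

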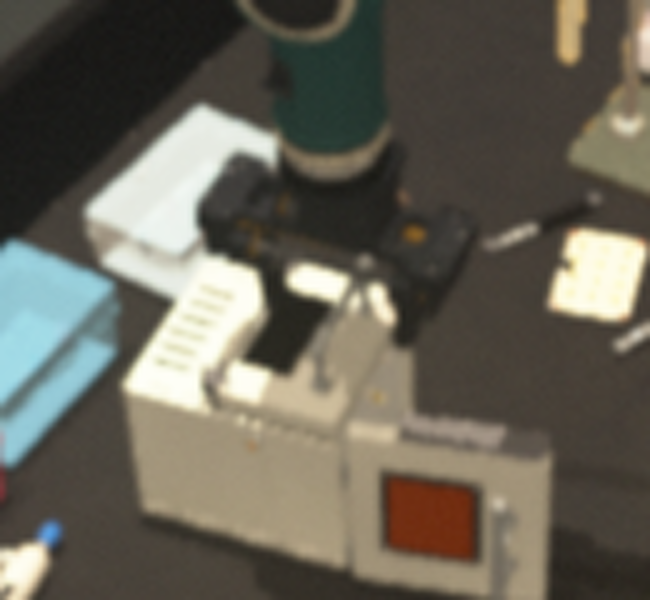

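```bash
python3 -m handwheel '[[[0.1,0.1,0.5],[0,0,0]],[[0.1,0.1,0.5],[0,0,0]],[[0.1,0.1,0.5],[0,0,0]],[[0.1,0.1,0.5],[0,0,0]],[[0.1,0.1,0.5],[0,0,0]],[[0.1,0.1,0.5],[0,0,0]],[[0.1,0.1,0.5],[0,0,0]],[[0.1,0.1,0.5],[0,0,0]]]' 0;python3 -m handwheel '[[[0,0,0],[0,0,0]],[[0,0,0],[0,0,0]],[[0,0,0],[0,0,0]],[[0,0,0],[0,0,0]],[[0,0,0],[0,0,0]],[[0,0,0],[0,0,0]]]'; python3 -c "
from h import *
rel([.5485,.189,.195],8.7)"
```

```text
t: 9.4
eef_pos: [0.5477, 0.1889, 0.1937]
orientation: [-3.133, -0.238, -0.0]
ft_force: [-0.2, 0.0, 0.2]
opening: 0.037
t: 9.9
eef_pos: [0.5466, 0.1888, 0.1936]
orientation: [3.132, 0.238, -0.003]
ft_force: [-4.8, -0.7, 2.6]
opening: 0.0081
t 9.9 pos [0.5466 0.1888 0.1936] f [-4.8 -0.7  2.6] op 0.0081 q [0.29 0.12 1.86 0.   1.16 0.14]
yaw 8.7
shift cm [ 0.19  0.01 -0.14] rot [0.  0.1 0. ]
```

```bash
cat > lid.py <<'E'
from h import *
import sys
H=np.array([.6256,.2009,.165]); ex=np.array([.9885,.151,0])
a,b,n=map(float,sys.argv[1:])
o=observe(); R0=R.from_rotvec(o["orientation"]); g=o["eef_pos"]-.0199*R0.apply([0,0,1])
d=g-H; u,w=d@ex*1000,d[2]*1000
print("t",round(o["t"],2),"eef",o["eef_pos"].round(4),"u,w",u.round(1),w.round(1),"rad",np.hypot(u,w).round(1),"phi",(np.degrees(np.arctan2(w,-u)-np.arctan2(48.5,80))).round(1),"y off",round(float(d@[-.151,.9885,0])*1000,1),"f",o["ft_force"].round(1),"tq",o["torque"].round(2),"op",round(o["opening"],4))
for f in np.linspace(a,b,int(n)+1)[1:]:
    c,s=np.cos(np.radians(f)),np.sin(np.radians(f))
    p=H+ex*(-80*c+48.5*s)/1000+np.array([0,0,(48.5*c+80*s)/1000])
    print(f.round(1),(R0.inv().apply(p-g)*100).round(2))
E
python3 lid.py 0 28 8
```

```text
t 9.9 eef [0.5466 0.1888 0.1936] u,w -79.8 48.5 rad 93.4 phi 0.1 y off -0.1 f [-4.8 -0.7  2.6] tq [-0.15  0.68  0.11] op 0.0081
3.5 [ 0.29 -0.01 -0.48]
7.0 [ 0.63 -0.01 -0.94]
10.5 [ 1.   -0.01 -1.37]
14.0 [ 1.39 -0.01 -1.79]
17.5 [ 1.81 -0.01 -2.18]
21.0 [ 2.25 -0.   -2.54]
24.5 [ 2.71 -0.   -2.88]
28.0 [ 3.19 -0.   -3.19]
```

```bash
python3 -m handwheel '[[[0.2,0,-0.5],[0,0,0]],[[0.5,0,-0.9],[0,0,0]],[[0.9,0,-1.4],[0,0,0]],[[1.3,0,-1.8],[0,0,0]],[[1.7,0,-2.2],[0,0,0]],[[2.1,0,-2.6],[0,0,0]],[[2.6,0,-2.9],[0,0,0]],[[3.1,0,-3.2],[0,0,0]]]'; python3 lid.py 28 56 8;  python3 - <<'E'
from h import *
a=cv2.cvtColor(camera("scene")["color"],cv2.COLOR_RGB2BGR)[140:260,165:295]; cv2.imwrite("pics/scene6.png",cv2.resize(a,None,fx=5,fy=5,interpolation=cv2.INTER_CUBIC))
E
```

```text
t: 10.57
eef_pos: [0.5782, 0.1944, 0.2239]
orientation: [-3.132, -0.238, 0.003]
ft_force: [3.5, 4.9, -14.7]
opening: 0.0074
t 10.57 eef [0.5782 0.1944 0.2239] u,w -47.8 78.8 rad 92.1 phi 27.5 y off 0.7 f [  3.5   4.9 -14.7] tq [ 0.72 -0.28  0.13] op 0.0074
31.5 [ 0.49  0.07 -0.44]
35.0 [ 1.    0.07 -0.69]
38.5 [ 1.53  0.07 -0.9 ]
42.0 [ 2.07  0.07 -1.08]
45.5 [ 2.63  0.07 -1.23]
49.0 [ 3.19  0.07 -1.35]
52.5 [ 3.75  0.07 -1.43]
56.0 [ 4.32  0.07 -1.47]
```

View pics/scene6.png

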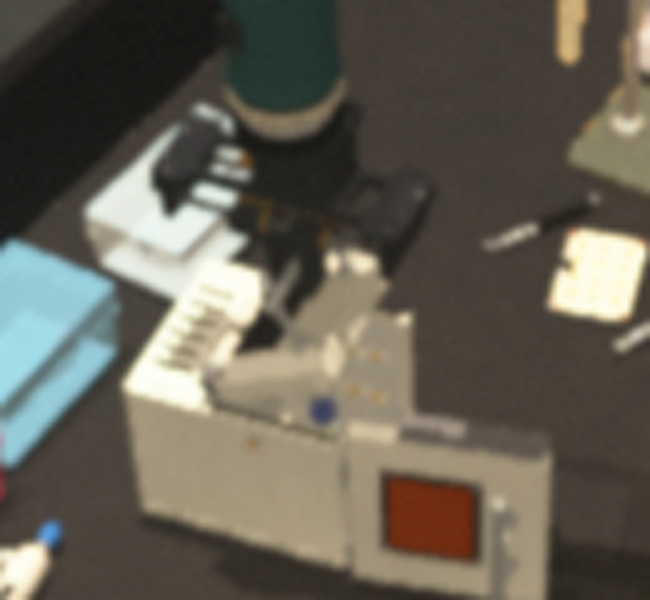

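```bash
python3 -m handwheel '[[[0.4,0,-0.2],[0,0,0]],[[0.9,0,-0.45],[0,0,0]],[[1.4,0,-0.65],[0,0,0]],[[2.0,0,-0.85],[0,0,0]],[[2.5,0,-1.0],[0,0,0]],[[3.1,0,-1.1],[0,0,0]],[[3.6,0,-1.2],[0,0,0]],[[4.2,0,-1.2],[0,0,0]]]'; python3 lid.py 56 80 8;  python3 - <<'E'
from h import *
a=cv2.cvtColor(camera("scene")["color"],cv2.COLOR_RGB2BGR)[140:260,165:295]; cv2.imwrite("pics/scene7.png",cv2.resize(a,None,fx=5,fy=5,interpolation=cv2.INTER_CUBIC))
E
```

```text
t: 11.28
eef_pos: [0.6174, 0.201, 0.2352]
orientation: [-3.131, -0.239, 0.012]
ft_force: [-3.2, 5.9, -11.4]
opening: 0.0074
t 11.28 eef [0.6174 0.201  0.2352] u,w -7.9 90.1 rad 90.4 phi 53.7 y off 1.3 f [ -3.2   5.9 -11.4] tq [0.78 0.68 0.15] op 0.0074
59.0 [ 0.83  0.13 -0.35]
62.0 [ 1.32  0.13 -0.34]
65.0 [ 1.8   0.13 -0.31]
68.0 [ 2.29  0.13 -0.24]
71.0 [ 2.77  0.13 -0.16]
74.0 [ 3.25  0.13 -0.04]
77.0 [3.72 0.14 0.09]
80.0 [4.18 0.14 0.25]
```

View pics/scene7.png

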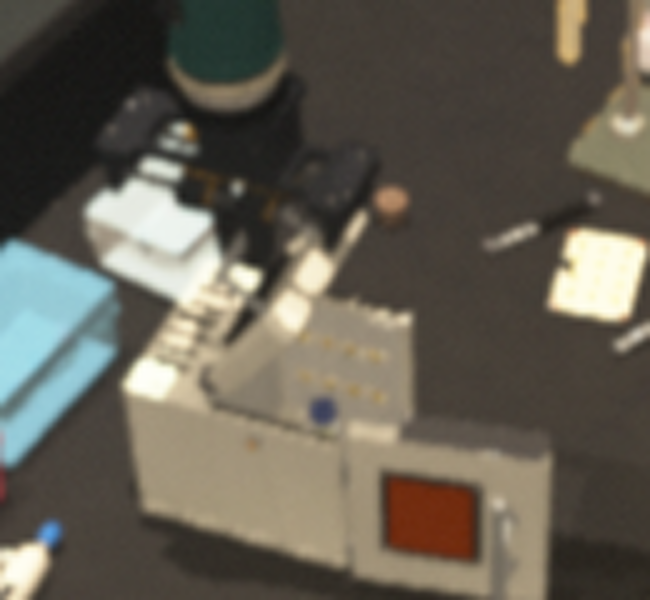

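```bash
python3 -m handwheel '[[[0.5,0.1,0.05],[0,0,0]],[[1.0,0.1,0.1],[0,0,0]],[[1.4,0.1,0.15],[0,0,0]],[[1.9,0.1,0.2],[0,0,0]],[[2.4,0.1,0.3],[0,0,0]],[[2.9,0.1,0.4],[0,0,0]],[[3.3,0.1,0.55],[0,0,0]],[[3.8,0.1,0.7],[0,0,0]]]'; python3 lid.py 80 90 4;  python3 - <<'E'
from h import *
a=cv2.cvtColor(camera("scene")["color"],cv2.COLOR_RGB2BGR)[140:260,165:295]; cv2.imwrite("pics/scene8.png",cv2.resize(a,None,fx=5,fy=5,interpolation=cv2.INTER_CUBIC))
E
python3 lid.py 80 90 1
```

```text
t: 12.0
eef_pos: [0.6544, 0.2075, 0.229]
orientation: [-3.129, -0.239, 0.013]
ft_force: [-7.6, 9.2, -8.8]
opening: 0.0067
t 12.0 eef [0.6544 0.2075 0.229 ] u,w 29.6 83.9 rad 89.0 phi 78.2 y off 2.1 f [-7.6  9.2 -8.8] tq [1.28 1.2  0.12] op 0.0067
82.5 [ 0.8   0.21 -0.18]
85.0 [ 1.17  0.21 -0.01]
87.5 [1.54 0.21 0.17]
90.0 [1.89 0.21 0.37]
t 12.05 eef [0.6552 0.2076 0.2286] u,w 30.4 83.5 rad 88.9 phi 78.8 y off 2.1 f [-6.2  9.2 -7.6] tq [1.34 0.87 0.16] op 0.0063
90.0 [1.81 0.21 0.34]
```

View pics/scene8.png

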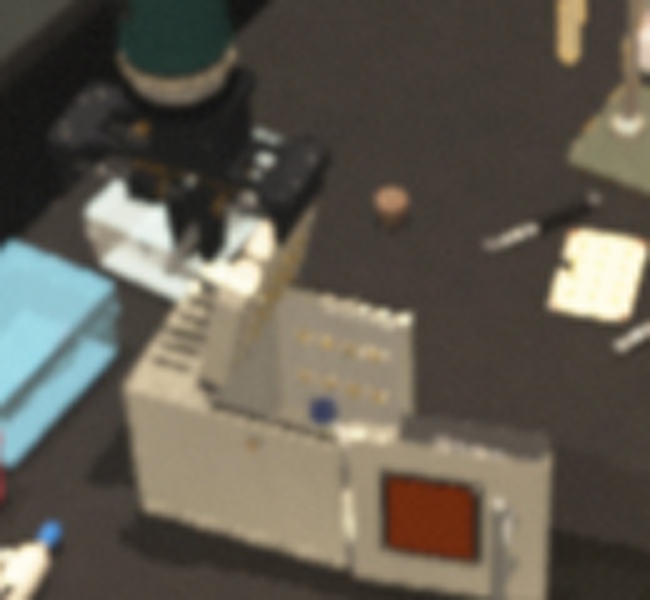

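```bash
python3 -m handwheel '[[[0.2,-0.1,0.2],[0,0,0]],[[0.4,-0.1,0.35],[0,0,0]],[[0.7,-0.2,0.5],[0,0,0]],[[0.9,-0.2,0.6],[0,0,0]],[[1.1,-0.3,0.75],[0,0,0]],[[1.3,-0.3,0.85],[0,0,0]],[[1.3,-0.3,0.85],[0,0,0]],[[1.3,-0.3,0.85],[0,0,0]]]'; python3 - <<'E'
from h import *
for n,(y,x) in {"scene":(140,165),"top":(120,150)}.items():
    a=cv2.cvtColor(camera(n)["color"],cv2.COLOR_RGB2BGR)[y:y+120,x:x+130]; cv2.imwrite(f"pics/{n}9.png",cv2.resize(a,None,fx=5,fy=5,interpolation=cv2.INTER_CUBIC))
E
python3 lid.py 80 90 1
```

```text
t: 12.72
eef_pos: [0.6686, 0.2101, 0.222]
orientation: [-3.132, -0.239, 0.006]
ft_force: [-5.0, 2.6, -4.6]
opening: 0.0063
t 12.82 eef [0.6685 0.2101 0.2221] u,w 43.9 77.0 rad 88.6 phi 88.5 y off 2.6 f [-4.9  2.1 -4.8] tq [0.34 0.85 0.15] op 0.0064
90.0 [ 0.46  0.26 -0.31]
```

View pics/scene9.png

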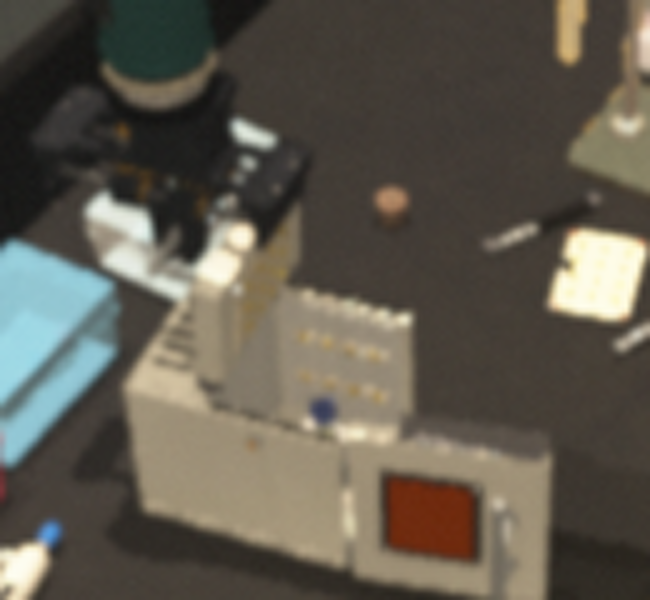

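View pics/top9.png

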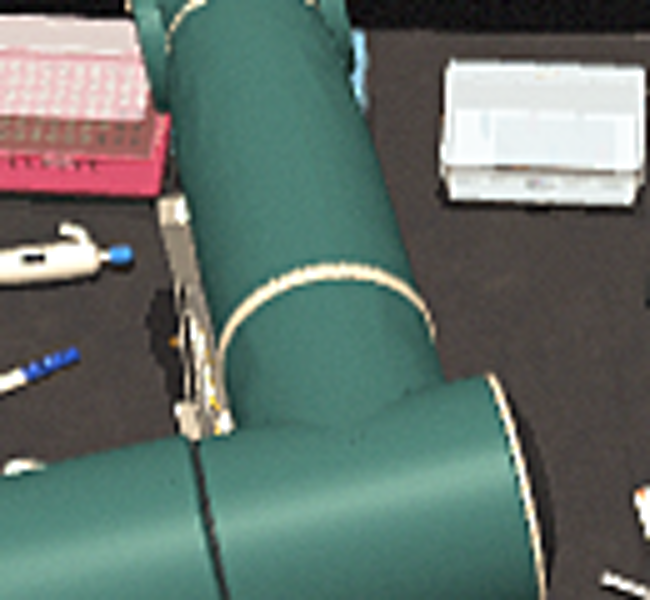

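```bash
python3 - <<'E'
from h import *
s=camera("scene")
c=cv2.cvtColor(s["color"],cv2.COLOR_RGB2BGR)[178:228,195:235]; im=cv2.resize(c,None,fx=12,fy=12,interpolation=cv2.INTER_CUBIC)
cv2.imwrite("pics/z9.png",im)
ex=np.array([.9885,.151,0]);ey=np.array([-.151,.9885,0])
for nm,H in(("H0",np.array([.6256,.2009,.165])),("H1",np.array([.6226,.2025,.165]))):
  print(nm)
  for f in (80,85,90,95):
    k,q=np.cos(np.radians(f)),np.sin(np.radians(f)); 
    P=lambda a,o,y:((proj(s,H+ex*(-a*k+o*q)/1000+ey*y/1000+np.array([0,0,(a*q+o*k)/1000]))+.5-[195,178])*12).round(0)
    print(f,"topface corner",P(104,6.5,70),"underside corner",P(104,-15.5,70),"base topface",P(10,6.5,70),"base under",P(10,-15.5,70))
E
```

```text
H0
80 topface corner [133. 238.] underside corner [202. 267.] base topface [108. 444.] base under [175. 473.]
85 topface corner [104. 228.] underside corner [173. 253.] base topface [106. 444.] base under [172. 469.]
90 topface corner [ 76. 220.] underside corner [145. 240.] base topface [103. 444.] base under [169. 465.]
95 topface corner [ 48. 214.] underside corner [116. 229.] base topface [101. 445.] base under [166. 461.]
H1
80 topface corner [138. 245.] underside corner [207. 275.] base topface [113. 451.] base under [180. 480.]
85 topface corner [109. 235.] underside corner [179. 260.] base topface [111. 451.] base under [177. 476.]
90 topface corner [ 81. 227.] underside corner [150. 247.] base topface [108. 452.] base under [174. 472.]
95 topface corner [ 53. 221.] underside corner [121. 237.] base topface [106. 452.] base under [171. 468.]
```

View pics/z9.png

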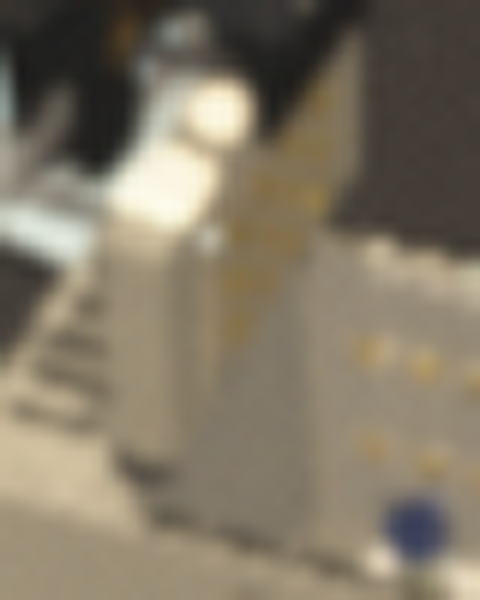

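```bash
python3 - <<'E'
from h import *
s=camera("scene"); g=np.mean([cv2.cvtColor(camera("scene")["color"],cv2.COLOR_RGB2GRAY).astype(float) for _ in range(3)],0)
for v in range(194,220): print(v,g[v,198:216].round(0).astype(int))
E
python3 lid.py 80 90 1
```

```text
194 [148 138 135 144 157 175 217 241 247 248 249 247 244 231 187 138 124 119]
195 [178 158 146 141 144 155 193 225 235 242 248 247 241 212 156 130 122 115]
196 [213 205 194 180 167 154 171 195 204 218 232 232 218 177 154 141 120 111]
197 [223 225 224 213 190 167 172 183 187 193 198 189 167 162 179 159 122 110]
198 [192 214 224 216 187 159 162 170 179 183 178 157 138 148 169 147 119 113]
199 [126 162 190 195 167 140 145 153 160 166 158 139 126 130 137 124 115 114]
200 [ 70 104 150 179 159 131 138 144 147 147 142 128 123 123 126 119 115 113]
201 [ 67 100 146 168 153 134 139 142 142 142 137 125 122 125 128 120 115 113]
202 [ 90 129 154 145 129 129 139 142 142 141 136 125 121 126 130 122 115 114]
203 [120 160 160 126 109 118 138 143 142 141 135 125 121 126 130 122 116 115]
204 [139 165 154 129 122 129 140 143 143 142 137 126 121 127 129 121 116 115]
205 [136 137 124 124 130 136 142 144 143 143 137 128 122 127 133 121 116 116]
206 [132 116 105 105 111 123 139 144 143 143 138 128 123 128 133 123 117 118]
207 [137 125 120 116 115 120 137 143 143 143 139 128 124 127 132 121 118 121]
208 [124
[... 378 characters left out ...]
22]
213 [157 151 138 128 125 135 140 142 142 141 139 132 124 121 120 121 122 122]
214 [185 180 168 159 156 153 141 137 141 142 140 133 124 120 121 122 122 122]
215 [193 192 188 186 183 170 137 122 129 138 136 130 123 121 121 121 122 122]
216 [192 193 193 193 189 175 134 100 102 110 113 116 118 121 121 121 121 122]
217 [188 193 194 192 190 177 145 108  86  86  91 104 116 120 121 121 121 122]
218 [187 192 194 191 187 179 169 144 109  98 102 108 117 120 122 122 122 122]
219 [180 187 189 187 186 183 179 164 133 118 114 115 119 120 122 121 121 122]
t 13.07 eef [0.6685 0.2101 0.2221] u,w 43.9 77.0 rad 88.6 phi 88.5 y off 2.6 f [-5.   3.1 -5.7] tq [0.36 0.73 0.13] op 0.0064
90.0 [ 0.46  0.26 -0.3 ]
```

```bash
python3 -m handwheel '[[[0.1,0,0.1],[0,0,0]],[[0.2,0,0.15],[0,0,0]],[[0.3,0,0.25],[0,0,0]],[[0.3,0,0.25],[0,0,0]],[[0.3,0,0.25],[0,0,0]],[[0.3,0,0.25],[0,0,0]],[[0.3,0,0.25],[0,0,0]],[[0.3,0,0.25],[0,0,0]]]'; python3 lid.py 80 90 1; python3 - <<'E'
from h import *
g=np.mean([cv2.cvtColor(camera("scene")["color"],cv2.COLOR_RGB2GRAY).astype(float) for _ in range(6)],0)
xs=[];vs=[]
for v in range(200,214):
    r=g[v]; 
    for u in range(205,211):
        if r[u]>=132>r[u+1]: xs.append(u+(r[u]-132)/(r[u]-r[u+1]));vs.append(v);break
p=np.polyfit(vs,xs,1);print("slope",p[0],np.round(xs,2))
# predicted slopes of underside edge
s=camera("scene");ex=np.array([.9885,.151,0]);ey=np.array([-.151,.9885,0]);H=np.array([.624,.2015,.165])
for f in (84,87,90,93,96):
    k,q=np.cos(np.radians(f)),np.sin(np.radians(f)); 
    P=lambda a,o,y:proj(s,H+ex*(-a*k+o*q)/1000+ey*y/1000+np.array([0,0,(a*q+o*k)/1000]))
    a,b=P(104,-15.5,70),P(10,-15.5,70);print(f,((a-b)[0]/(a-b)[1]).round(3))
# true vertical edges for camera roll check
for n,c in(("scene",s),): cv2.imwrite("pics/s10.png",cv2.cvtColor(cv2.resize(c["color"][140:260,165:295],None,fx=5,fy=5,interpolation=cv2.INTER_CUBIC),cv2.COLOR_RGB2BGR))
E
```

```text
t: 13.73
eef_pos: [0.6718, 0.2107, 0.2201]
orientation: [-3.132, -0.239, 0.005]
ft_force: [-4.7, 3.2, -3.9]
opening: 0.0064
t 13.73 eef [0.6718 0.2107 0.2201] u,w 47.2 75.0 rad 88.6 phi 91.0 y off 2.7 f [-4.7  3.2 -3.9] tq [0.35 0.72 0.21] op 0.0064
90.0 [ 0.13  0.27 -0.5 ]
slope 0.06898843300679627 [207.62 207.48 207.57 207.7  207.92 208.08 208.29 208.32 208.29 208.31
 208.22 208.23 208.29 208.42]
84 -0.031
87 0.041
90 0.11
93 0.175
96 0.239
```

View pics/s10.png

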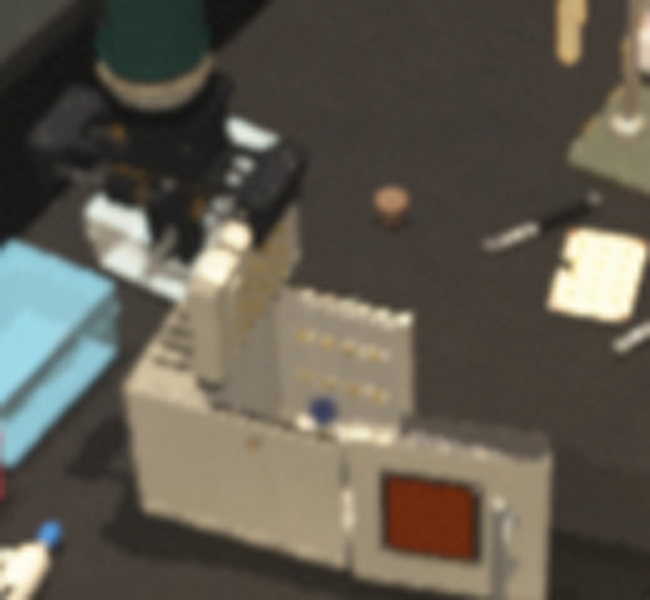

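```bash
python3 - <<'E'
from h import *
s=camera("scene");O=np.array([.604,.1985,0]);ex=np.array([.9885,.151,0]);ey=np.array([-.151,.9885,0])
a,b=[proj(s,O+.085*ex+.072*ey+[0,0,z]) for z in (.14,.01)]
print(a,b,(a-b)[0]/(a-b)[1])
g=np.mean([cv2.cvtColor(camera("scene")["color"],cv2.COLOR_RGB2GRAY).astype(float) for _ in range(4)],0)
xs=[];vs=[]
for v in range(222,241):
    r=g[v]
    for u in range(186,198):
        if r[u]<95<=r[u+1]: xs.append(u+(95-r[u])/(r[u+1]-r[u]));vs.append(v);break
print(np.round(xs,2),np.polyfit(vs,xs,1)[0] if len(xs)>2 else g[225:240:5,186:200])
E
python3 lid.py 80 90 1
```

```text
[189.65720177 217.33578633] [193.16459546 240.21308827] 0.15331325776004526
[189.7  189.87 190.15 190.45 190.64 190.71 190.71 190.73 190.74 190.93
 191.19 191.45 191.71 191.96 192.07 192.23 192.47 192.64 192.71] 0.16364310942956584
t 14.33 eef [0.6718 0.2107 0.2201] u,w 47.2 75.0 rad 88.6 phi 91.0 y off 2.7 f [-4.3  2.4 -4.1] tq [0.41 0.75 0.15] op 0.0063
90.0 [ 0.13  0.27 -0.5 ]
```

```bash
python3 - <<'E'
from h import *
print(close_job()); o=observe(); print(o["t"],o["eef_pos"],o["ft_force"],o["opening"])
E
python3 lid.py 80 90 1
```

```text
the job is handed in; nothing more can be done
None
the job is handed in; nothing more can be done
the job is handed in; nothing more can be done
```

I opened the door by its bar, lifted the lid by its handle to the balance point, and handed the job in with the handle still gripped. No verdict is reported.

- **Door:** it was swung to about 78° (1.36 rad) by the tool path while the lid was still down. I then let go of the bar, and later pictures show the door still open.
- **Lid angle:** my last two checks differ slightly. Tool position against the estimated hinge gives about 91°, and the lid's edge in the scene picture gives about 88°. Both are inside 90° ± 5°, and I left it there.
- **Holding still:** the tool position did not change over the last 0.6 s before hand-in. The fingers were closed on the bar at a reading of 6.4 mm. That is below the 10 mm bar and drifted down from 8.1 mm during the lift.
- **Forces:** the wrist force was about 6 N at the end, and the most I read on the way was about 16 N. The bar's radius worked out from the tool position shrank by about 5 mm during the arc, so my hinge or grasp estimate was a few millimetres off.
- **Bystanders:** none look disturbed in the pictures, but I did not measure their positions again.

The job was handed in at about 14.3 s of the 56 s allowed.

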